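# Click-lock the oil fill cap of a rebuilt gearbox

### The job

The rebuilt gearbox on the bench is ready to go out, but its oil fill cap, the larger of the two black caps with a straight metal bar grip on its deck, is not locked yet. Turn that cap clockwise (seen from above), about a sixth of a turn, until it clicks past its detent and stays in the locked position, then let go of it. Leave the smaller cap as it is.

Things in the scene. Friction and masses are not known exactly. Their poses are not given: they have to be found in the camera images.
- fill_cap_grip (a point): Centre of the large fill cap's bar grip, on its vertical turning axis. Black disc 68 mm across, 10 high, crossed by an upright metal bar 60 long, 14 thick, 34 high. This point is half-way up the bar, 17 mm above the disc, 33 above the deck of the fixed iron gearbox (150 x 250 mm, deck 90 mm above the bench). Bar along point x, thickness along y, z up; it turns with the cap. Collar 80 mm wide.
- fill_cap (a joint): Turn of the large cap, rad, growing clockwise seen from above: 0 at the start (unlocked), 1.05 (60 degrees) locked; hard stops at both. The detent is an over-centre spring that resists with about 0.1 N m at first, falling to nothing at 0.52 (30 degrees): let go short of that the cap springs back to 0, beyond it snaps on to 1.05 and stays.
- small_cap_grip (a point): Centre of the bar grip of the small cap, to be left alone: same kind, but disc 44 mm across, bar 36 mm long, 12 thick, 26 high. This point is half-way up the bar, 29 mm above the deck; bar along point x, z up. It stands on the same deck 128 mm from the large cap; which of the two seats holds which varies. Between them is a round breather 18 mm high.
- small_cap (a joint): Turn of the small cap in rad, growing clockwise seen from above; 0 at the start, where it must stay.

How it is judged:
At the end, for the whole second after the job is handed in: The large fill cap has clicked past its detent and rests, let go, turned at least 0.87 rad (50 degrees) clockwise, near its locked position of 1.05 rad; the small cap is within 0.17 rad (10 degrees) of where it was (value of joint fill_cap above 0.87 rad and velocity of joint fill_cap between -0.1 and 0.1 rad/s and value of joint small_cap below 0.17 rad); the robot touches nothing.
It fails at once if the small cap is turned past its own detent (more than 0.5 rad) (value of joint small_cap above 0.5 rad).
It also fails if it takes over 35 s, if anything falls off the work surface, if the arm or the gripper's body presses on something with over 40 N, if the wrist force passes 120 N, or if a joint passes its speed limit or range.

### The arm

A 6-joint arm with a two-finger parallel gripper is mounted at the origin on the work surface. World frame = base frame: x ahead of the robot, y to its left, z up, the work surface at z = 0. Lengths are in m, angles in rad, forces in N, time in s.
With the tool pointing down it reaches from about 0.3 to 0.775 m from the base axis. Payload 14.6 kg.
Tool frame: the origin (TCP) lies at the very end of the fingers, on their centre line; the grasp point (between the pads) lies 19 mm behind it; x points along the fingers, y is the direction in which the jaws open and shut, and the axes are right-handed (so a half turn about x gives the same grasp; the last joint's range is limited). The gripper opens to 94 mm and grips with 3 to 60 N. Pads are 16 mm wide; open, the fingers measure 119 mm over their backs; the gripper's body (75 mm by 177 mm) begins 78 mm behind the grasp point.
Start: joints at [1.268, 0.3, 1.521, -0, 1.321, -0.067], TCP at [0.128, 0.535, 0.205] pointing down, gripper open.
Joint ranges: [-3.03, 3.03], [-0.79, 2.21], [0.23, 2.52], [-1.04, 4.18], [0, 3.07], [-2.55, 2.55]. Speed limits (rad/s): [2.22, 2.22, 2.57, 3.14, 3.14, 3.14].

### API

Orientations are given as a unit quaternion [x, y, z, w].
In Python, from station import env, optics gives the robot as it stands.
- The arm moves only by the tool carry_out, never from a script. Its argument "series" is a list of rows, each a list of 3 entries, a list of its own where there are three numbers: the opening, from 0 (shut) to 1 (fully open), then the shift along the world's x, y, z in mm, then the turn, a rotation vector about the world's x, y, z in degrees. A call has 1 to 10 rows; each row shifts and turns the commanded pose from where the row before left it; what a row does not reach is not made up. A row lasts 1/8 s, in which the tool goes at most 62.5 mm and 10.7 degrees, less where a joint would pass 70% of its speed; a pose out of reach is approached as far as the arm can. A call is refused whole if a number of a shift passes 62.5 or a number of a turn 10.7, either way. A call with a gripper value outside its range is refused whole. The fingers move at their own pace and stop on an object; "grip_force" is the grip in N (left out, the last holds). Time passes only in rows, so rows that do not move let the fingers close. It gives the time, the measured TCP pose, the force and the opening at its end, in the units of the state.
- env.get_state(): the state, without advancing time (a new reading comes with each control period).
- optics.camera(name): name is "scene" or "top"; returns (picture, depth): 384x512x3 uint8, red, green, blue; 384x512 float32, m along the optical axis (not along the pixel's ray), 0 where there is no reading.
- optics.camera_model(name): a dict with "camera_matrix" (3x3 intrinsics, pixels), "pose" (4x4, takes a point from camera to world coordinates). Camera axes: x right, y down, z forward; pixel columns grow to the right and rows downward; lengths in m; the calibration is good to about 2 mm. A picture is of the moment at which its call begins. camera_model takes no time and is no camera call.
- env.close_job(): hands the job in, once; it reports no verdict.
Trained networks look in the newest picture that a camera, given by its name, has taken for a name from the list of things; names that differ only in an ending like _2 or _b are one class to them, and where a whole thing is asked for, a point or a joint stands for the part that bears it (a point fixed in the world has none). Each returns a list of dicts, best first, with "score" (0 to 1); they miss things now and then, are a little off and sometimes report something else, mostly with a low value. They report only what shows in the picture. A call takes as long as a camera call.
- optics.search_frame(thing, camera): "box" ([left, top, right, bottom] in pixels, round what is visible of it).
- optics.place_of(thing, camera): "location" ([column, row] in pixels: a listed point, or the origin of a listed thing).
The state is a dict: "clock": time; "joints": joint angles; "qd": joint speeds; "joint_torque": joint torques, N m; "tcp_pos": TCP position; "tcp_rot": TCP orientation; "force": force on the tool from outside, world axes, zero at the start; "ft_torque": the same for the moment, N m; "width": finger opening in m.
Only numpy, scipy, OpenCV 4.12 (cv2) and the standard library are available. Lean on these libraries where they do the work, as an engineer would, in place of code of your own. Each camera call takes 0.05 s, during which the arm holds its last target.

## Working session

There is one attempt and no reset: what is moved stays moved. The work goes in short steps, Python scripts to look and compute and a tool call to move; the robot and the scene stay as the last step left them, time stands still between calls to the robot, and variables do not carry over. Pictures are saved under pics/ and viewed, and the job is handed in when it is done.

Besides the shell and the picture viewer there is one more tool, called as name([rows], argument=value, ...), one row to a line, values as JSON. carry_out: Moves the arm, as the interface text tells. Its arguments: {"type":"object","properties":{"series":{"type":"array","items":{"type":"array"}},"grip_force":{"type":"number"}},"required":["series"]}

```bash
mkdir -p pics; cat > h.py <<'E'
import numpy as np,cv2
from station import env,optics
def snap(cam,fn):
    p,d=optics.camera(cam); cv2.imwrite('pics/'+fn,cv2.cvtColor(p,cv2.COLOR_RGB2BGR)); return p,d
def cloud(cam,d):
    m=optics.camera_model(cam);K=np.array(m['camera_matrix']);T=np.array(m['pose'])
    v,u=np.mgrid[:d.shape[0],:d.shape[1]]
    P=np.stack([(u-K[0,2])/K[0,0]*d,(v-K[1,2])/K[1,1]*d,d],-1)
    return P@T[:3,:3].T+T[:3,3]
E
python3 - <<'E'
from h import *
np.set_printoptions(precision=4,suppress=True)
print(env.get_state())
for c in ['top','scene']:
    p,d=snap(c,c+'1.png');W=cloud(c,d);np.save(c+'W.npy',W);np.save(c+'d.npy',d)
    for t in ['fill_cap_grip','small_cap_grip']:
        for r in optics.place_of(t,c)[:3]:
            x,y=np.round(r['location']).astype(int); print(c,t,r,W[y,x])
        print(optics.search_frame(t,c)[:2])
E
```

```text
{'clock': 0.0, 'joints': array([ 1.2684,  0.3005,  1.5216,  0.    ,  1.3207, -0.0666]), 'qd': array([ 0.0006, -0.0006,  0.    , -0.0004,  0.0015,  0.0029]), 'joint_torque': array([ -0.0013, -53.1779, -35.2748,   0.0707,   0.0243,  -0.0001]), 'tcp_pos': array([0.1284, 0.5345, 0.2049]), 'tcp_rot': array([ 0.0828,  0.7023, -0.0836,  0.7021]), 'force': array([-0.2656,  0.5312,  0.2216]), 'ft_torque': array([ 0.0312, -0.0259, -0.0457]), 'width': 0.09385015181578844}
top fill_cap_grip {'location': [332.2, 182.5], 'score': 0.96} [ 0.595  -0.0934  0.1398]
[{'box': [306.5, 160.5, 351.8, 202.1], 'score': 0.6}]
top small_cap_grip {'location': [258.9, 205.9], 'score': 0.74} [0.5558 0.0216 0.132 ]
[{'box': [244.8, 193.4, 267.2, 221.6], 'score': 0.77}]
scene fill_cap_grip {'location': [162.7, 175.3], 'score': 0.91} [ 0.6049 -0.0821  0.1386]
[{'box': [145.8, 160.7, 186.1, 201.3], 'score': 0.97}]
scene small_cap_grip {'location': [234.1, 186.2], 'score': 0.58} [0.5637 0.0346 0.1319]
[{'box': [221.1, 174.6, 249.1, 202.6], 'score': 0.74}]
```

View pics/top1.png

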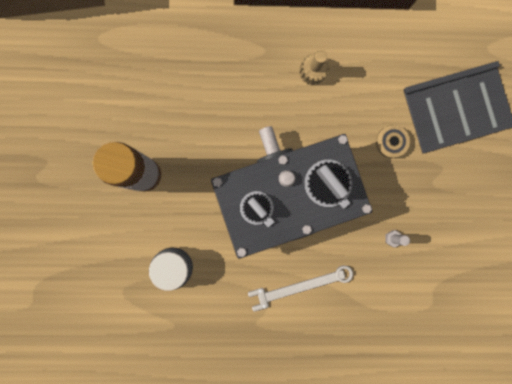

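View pics/scene1.png

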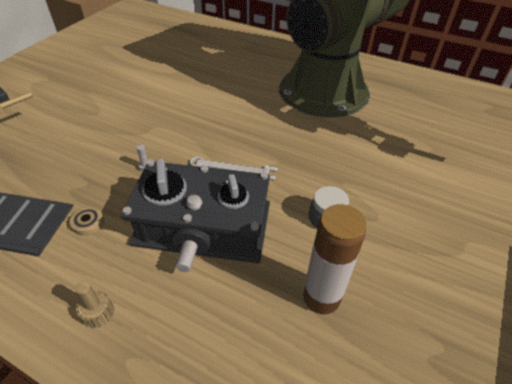

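```bash
python3 - <<'E'
from h import *
np.set_printoptions(precision=4,suppress=True)
for c in ['top','scene']:
    W=np.load(c+'W.npy'); m=optics.camera_model(c);print(c,np.array(m['pose'])[:3,3],m['camera_matrix'][0][0])
    for n,c0,zt in [('fill',(.597,-.088),.14),('small',(.558,.026),.132)]:
        r=np.hypot(W[...,0]-c0[0],W[...,1]-c0[1])
        M=(r<.05)&(W[...,2]>zt-.012)&(W[...,2]<zt+.01)
        P=W[M][:,:2]; (cx,cy),(w,h),a=cv2.minAreaRect(P.astype(np.float32))
        C=P.mean(0);u,s,v=np.linalg.svd(P-C); v=v[0]
        print(n,len(P),C,'rect',cx,cy,w,h,a,'axis deg',np.degrees(np.arctan2(v[1],v[0])),'z',np.median(W[M][:,2]))
    print(np.median(W[(np.hypot(W[...,0]-.577,W[...,1]+.03)<.12)&(W[...,2]>.08)&(W[...,2]<.1)][:,2]))
E
```

```text
top [0.5478 0.0586 0.8298] 439.4277128194818
fill 365 [ 0.5953 -0.0948] rect 0.5959333181381226 -0.09554590284824371 0.05966969579458237 0.014705757610499859 39.727264404296875 axis deg -140.59300899364914 z 0.13936849951835273
small 171 [0.5531 0.025 ] rect 0.5531892776489258 0.024793386459350586 0.035462088882923126 0.01203503180295229 41.3509407043457 axis deg -138.3181168916409 z 0.13136024011889047
0.09012165113459203
scene [0.9555 0.2753 0.6025] 387.0952546032789
fill 232 [ 0.6003 -0.0917] rect 0.5970394611358643 -0.09502461552619934 0.06121115759015083 0.014011606574058533 39.307552337646484 axis deg 39.37967063612129 z 0.1381363231865456
small 130 [0.5573 0.0274] rect 0.554551362991333 0.025730246677994728 0.03600122779607773 0.011886334046721458 41.73298263549805 axis deg 42.87163438581254 z 0.12986454091721705
0.08880655195976472
```

The top view shows the gearbox with the large cap at about (332,182) and the small one at (258,208). The scene view agrees. Both put the fill axis near (0.596, -0.095), with the bar at 39.5° and its top at z≈0.139. The two caps measure 128 mm apart, as they should. Next I'll check the tool yaw, obstacle heights and the light lugs by the bars.

```bash
python3 - <<'E'
from h import *
from scipy.spatial.transform import Rotation as R
np.set_printoptions(precision=4,suppress=True)
s=env.get_state();M=R.from_quat(s['tcp_rot']).as_matrix();print(M)
j=np.degrees(np.arctan2(M[1,1],M[0,1]));print('jaw yaw',j)
W=np.load('topW.npy')
print('lug',W[203,344],W[222,268],W[240,403])
for p in [(118,163),(170,268),(316,65),(415,90)]: print(p,W[p[1],p[0]])
print('highest',W[...,2][np.load('topd.npy')>0].max())
E
```

```text
[[-0.      0.2336  0.9723]
 [-0.      0.9723 -0.2336]
 [-1.     -0.     -0.    ]]
jaw yaw 76.48826807768862
lug [ 0.5628 -0.1227  0.0999] [0.5297 0.0046 0.0998] [ 0.4994 -0.2377  0.0614]
(118, 163) [0.6129 0.2242 0.2087]
(170, 268) [0.4471 0.1714 0.0581]
(316, 65) [ 0.8065 -0.0801  0.0659]
(415, 90) [ 0.7805 -0.2786  0.0145]
highest 0.21406396122692517
```

carry_out([
  [1,[33,-45,3],[0,0,-9]],
  [1,[33,-45,3],[0,0,-9]],
  [1,[33,-45,0],[0,0,-9]],
  [1,[33,-45,0],[0,0,-9]],
  [1,[33,-45,0],[0,0,-9]],
  [1,[33,-45,0],[0,0,-9]],
  [1,[33,-45,0],[0,0,-9]],
  [1,[33,-45,0],[0,0,-9]],
  [1,[33,-45,0],[0,0,-9]],
  [1,[33,-45,0],[0,0,-9]],
], grip_force=25)

```text
clock: 1.75
tcp_pos: [0.4594, 0.083, 0.2117]
tcp_rot: [0.557, 0.436, -0.556, 0.436]
force: [0.7, 0.9, 1.1]
width: 0.0943
```

carry_out([
  [1,[34,-45,0],[0,0,-9]],
  [1,[34,-45,0],[0,0,-9]],
  [1,[34,-45,0],[0,0,-9]],
  [1,[33,-43,0],[0,0,-9]],
  [1,[0,0,0],[0,0,0]],
  [1,[0,0,0],[0,0,0]],
])

```text
clock: 2.5
tcp_pos: [0.5932, -0.0929, 0.2112]
tcp_rot: [-0.663, -0.245, 0.663, -0.245]
force: [0.2, 0.9, 1.3]
width: 0.0937
```

```bash
cat > st.py <<'E'
from h import *
from scipy.spatial.transform import Rotation as R
np.set_printoptions(precision=4,suppress=True)
s=env.get_state();M=R.from_quat(s['tcp_rot']).as_matrix()
print(s['clock'],s['tcp_pos'],'yaw',np.degrees(np.arctan2(M[1,1],M[0,1])),s['width'],s['force'],s['ft_torque'],s['joints'],M[:,0])
E
python3 st.py
```

```text
2.5 [ 0.5932 -0.0929  0.2112] yaw -49.45167845891605 0.09370874675780484 [0.2168 0.9181 1.2638] [-0.0878  0.1693 -0.0012] [-0.2164  0.4095  1.3603  0.0002  1.3726  0.6466] [-0.0006  0.0003 -1.    ]
```

carry_out([
  [0.6,[3,-2,0],[0,0,-1]],
  [0.6,[0,0,-25],[0,0,0]],
  [0.6,[0,0,-20],[0,0,0]],
  [0.6,[0,0,0],[0,0,0]],
])

```text
clock: 3.0
tcp_pos: [0.5959, -0.0944, 0.1657]
tcp_rot: [-0.665, -0.24, 0.666, -0.239]
force: [0.5, -0.3, 0.7]
width: 0.0579
```

```bash
python3 st.py; python3 - <<'E'
from h import *
for c in ['scene','top']: 
    p,d=snap(c,c+'2.png')
E
python3 -c "
import cv2
a=cv2.imread('pics/scene2.png')[60:260,60:310];cv2.imwrite('pics/scene2c.png',cv2.resize(a,None,fx=3,fy=3))"
```

```text
3.0 [ 0.5959 -0.0944  0.1657] yaw -50.46167304973527 0.05792189504474229 [ 0.4836 -0.2809  0.7228] [-0.0358  0.1004  0.0168] [-0.2179  0.4522  1.4069  0.      1.2845  0.6629] [-0.0019  0.0004 -1.    ]
```

View pics/scene2c.png

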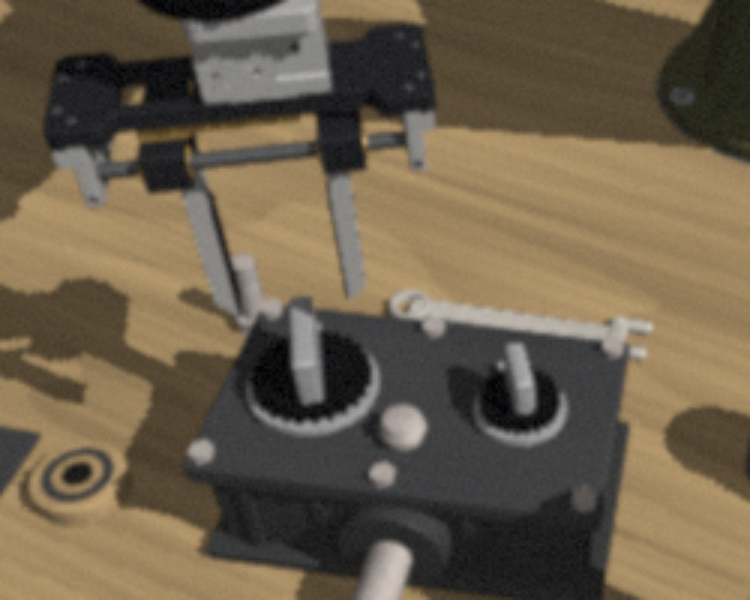

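The crop shows the open jaws straddling the bar of the large cap, which sits at about (305,355) in the crop. The fingers are clear above it. Now I'll go down to z≈0.114 and close.

carry_out([
  [0.6,[0,-1,-20],[0,0,0]],
  [0.6,[0,0,-20],[0,0,0]],
  [0.6,[0,0,-12],[0,0,0]],
  [0.6,[0,0,0],[0,0,0]],
])

```text
clock: 3.6
tcp_pos: [0.5965, -0.0961, 0.1145]
tcp_rot: [-0.665, -0.239, 0.666, -0.239]
force: [-0.9, -1.0, 0.2]
width: 0.0561
```

carry_out([
  [0,[0,0,0],[0,0,0]],
  [0,[0,0,0],[0,0,0]],
  [0,[0,0,0],[0,0,0]],
  [0,[0,0,0],[0,0,0]],
  [0,[0,0,0],[0,0,0]],
  [0,[0,0,0],[0,0,0]],
], grip_force=25)

```text
clock: 4.35
tcp_pos: [0.5955, -0.0949, 0.1145]
tcp_rot: [-0.665, -0.24, 0.666, -0.238]
force: [-10.1, 8.0, 7.3]
width: 0.0139
```

```bash
python3 st.py
```

```text
4.35 [ 0.5955 -0.0949  0.1145] yaw -50.48783685977249 0.013878014636650936 [-10.1063   8.0281   7.2664] [ 1.5445  1.8757 -0.0132] [-0.2195  0.5026  1.4578  0.0016  1.1845  0.6611] [-0.0028  0.0022 -1.    ]
```

The fingers have closed on the bar (13.9 mm). I'll relax the 1.5 mm offset, then turn clockwise, which is negative about world z.

carry_out([
  [0,[-1,1,0],[0,0,0]],
  [0,[0,0,0],[0,0,-5]],
  [0,[0,0,0],[0,0,-6]],
  [0,[0,0,0],[0,0,-6]],
  [0,[0,0,0],[0,0,-6]],
  [0,[0,0,0],[0,0,0]],
])

```text
clock: 5.1
tcp_pos: [0.5954, -0.0949, 0.1146]
tcp_rot: [-0.7, -0.102, 0.7, -0.101]
force: [-2.5, 4.0, 2.4]
width: 0.0139
```

```bash
python3 st.py
```

```text
5.1 [ 0.5954 -0.0949  0.1146] yaw -73.46662549203626 0.013927989521079969 [-2.4528  4.0489  2.3779] [ 0.772   0.5788 -0.0329] [-0.219   0.5007  1.4605  0.0005  1.1807  1.063 ] [-0.0002  0.0005 -1.    ]
```

carry_out([
  [0,[0,0,0],[0,0,-6]],
  [0,[0,0,0],[0,0,-6]],
  [0,[0,0,0],[0,0,-6]],
  [0,[0,0,0],[0,0,-6]],
  [0,[0,0,0],[0,0,-6]],
  [0,[0,0,0],[0,0,-5]],
  [0,[0,0,0],[0,0,0]],
])

```text
clock: 5.98
tcp_pos: [0.5955, -0.0949, 0.1146]
tcp_rot: [-0.698, 0.113, 0.698, 0.113]
force: [-2.5, 5.4, 3.6]
width: 0.0139
```

```bash
python3 st.py
```

```text
5.975 [ 0.5955 -0.0949  0.1146] yaw -108.35852321536531 0.013883452472595353 [-2.457   5.3591  3.603 ] [ 1.0589  0.6713 -0.133 ] [-0.219   0.5007  1.4605  0.0005  1.1806  1.672 ] [-0.0001  0.0005 -1.    ]
```

It has turned 58°. I'll open, retreat up and look.

carry_out([
  [0.5,[0,0,0],[0,0,0]],
  [0.5,[0,0,0],[0,0,0]],
  [0.5,[0,0,0],[0,0,0]],
  [0.5,[0,0,0],[0,0,0]],
  [0.5,[0,0,20],[0,0,0]],
  [0.5,[0,0,40],[0,0,0]],
  [0.5,[0,0,50],[0,0,0]],
  [0.5,[-50,0,20],[0,0,0]],
  [0.5,[-50,0,0],[0,0,0]],
  [0.5,[-50,0,0],[0,0,0]],
])

```text
clock: 7.22
tcp_pos: [0.444, -0.0952, 0.2445]
tcp_rot: [0.698, -0.114, -0.698, -0.114]
force: [-0.0, -1.0, 1.0]
width: 0.047
```

carry_out([
  [0.5,[-10,50,0],[0,0,0]],
  [0.5,[0,60,0],[0,0,0]],
  [0.5,[0,60,0],[0,0,0]],
  [0.5,[0,60,0],[0,0,0]],
  [0.5,[0,60,0],[0,0,0]],
  [0.5,[0,60,0],[0,0,0]],
  [0.5,[0,0,0],[0,0,0]],
  [0.5,[0,0,0],[0,0,0]],
  [0.5,[0,0,0],[0,0,0]],
])

```text
clock: 8.35
tcp_pos: [0.4358, 0.2537, 0.2446]
tcp_rot: [0.698, -0.114, -0.698, -0.114]
force: [0.5, 0.2, -0.5]
width: 0.0471
```

```bash
python3 st.py; python3 - <<'E'
from h import *
for c in ['top','scene']:
    p,d=snap(c,c+'3.png');W=cloud(c,d)
    for n,c0,zt in [('fill',(.596,-.095),.14),('small',(.554,.025),.132)]:
        r=np.hypot(W[...,0]-c0[0],W[...,1]-c0[1])
        P=W[(r<.05)&(W[...,2]>zt-.012)&(W[...,2]<zt+.01)][:,:2]
        if len(P)<10: print(c,n,len(P)); continue
        C=P.mean(0);v=np.linalg.svd(P-C)[2][0]
        print(c,n,len(P),C,cv2.minAreaRect(P.astype(np.float32)),np.degrees(np.arctan2(v[1],v[0])))
E
```

```text
8.35 [0.4358 0.2537 0.2446] yaw -108.59498175170529 0.047078839074819794 [ 0.4635  0.1764 -0.5081] [0.0166 0.1884 0.0463] [ 0.4546  0.168   1.5916 -0.0001  1.3817  2.35  ] [ 0.0003 -0.     -1.    ]
top fill 362 [ 0.59562809 -0.09455493] ((0.5957529544830322, -0.09551247209310532), (0.014652523212134838, 0.059543441981077194), 69.69819641113281) 159.11288703919644
top small 172 [0.55317358 0.02497841] ((0.5531730055809021, 0.024782903492450714), (0.035491619259119034, 0.012025190517306328), 41.43960952758789) -138.57676269931616
scene fill 318 [ 0.5995578 -0.0930883] ((0.5974825620651245, -0.09421104192733765), (0.01552137266844511, 0.059231434017419815), 70.28553771972656) -21.438127676862273
scene small 133 [0.55746182 0.02750111] ((0.5546337962150574, 0.025870483368635178), (0.03527810424566269, 0.012113342061638832), 42.0734748840332) 42.77711441303561
```

View pics/top3.png

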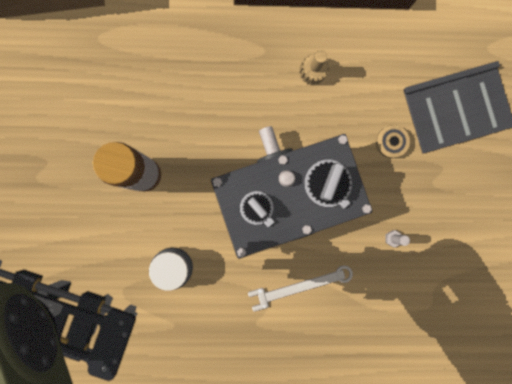

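The top view shows the large bar at (332,182) turned from 39.5° to about -20.5°, which is 60° clockwise. The small bar at (258,208) hasn't moved, and the arm is clear at the lower left.

```bash
python3 -c "
from station import env
print(env.close_job())"
```

```text
the job is handed in; nothing more can be done
None
```

The large fill cap is locked. I gripped its bar, turned it about 58° clockwise and let go, and it settled at the full 60°. The job was handed in at about 8.5 s of the 35 s allowed.

- **Large cap:** after release, both cameras show the bar turned from about 39.5° to about -20.5°, a turn of 60° (1.05 rad).
- **Small cap:** its bar is where it was, within about 0.3° in both views.
- **Arm:** it was parked clear of everything, with the force reading back near zero.

The gripper closed about 1.5 mm off the bar's centre, which showed as roughly 15 N at the wrist. I shifted it by that amount before turning. No checks failed, and the two cameras agreed to within about 2 mm.

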